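# Right the toppled die block and hold it home in the setting corner

## Task

The die block has fallen on its side: stand it upright with its round collar on top and seat it flat on the setting plate, then press it into the corner until one face is flush against each of the two fences. Finish while still holding it pressed square against both fences - do not let go - and leave the punch, the locating pin and the nut where they are.

Things in the scene. Friction and masses are not known exactly. Their poses are not given: they have to be found in the camera images.
- die_block: Dark grey steel die block, loose, 0.55-0.8 kg: square prism 36 x 36 x 72 mm, with a round collar (diameter 26, 6 high) on one end. Origin: centre of the plain foot end; +z along its length to the collar; x, y normal to the four like side faces (18 mm off axis; any may meet either fence). Starts lying on a side face on the worktop, z level, to the robot's left, up to 45 degrees ahead or 10 back
- collar_top (a point): Centre of the collar's end face on the die block, 78 mm from its origin along the block's +z
- nest: Setting corner, fixed, robot's left or right, turned up to 30 degrees: aluminium plate 116 x 116 x 6 mm, two low steel fences at right angles, all oiled (friction about 0.2). Origin: centre of the plate's underside, on the worktop; x, y along its edges, z up. The fences meet towards +x +y; it is open to -x and -y. Block home: its foot centre at x = y = 12, z = 6 mm in this frame
- fence_x: Steel fence 14 mm thick, 80 mm long along the nest's y, 24 mm high above the plate (top 30 mm above the worktop). Its inner face looks to the nest's -x and lies at nest x = 30 mm. Origin: centre of its underside, at nest (37, -18, 6) mm; axes parallel to the nest's
- fence_y: Steel fence 80 mm long along the nest's x, 14 mm thick, 24 mm high above the plate. Its inner face looks to the nest's -y and lies at nest y = 30 mm. Origin: centre of its underside, at nest (-18, 37, 6) mm; axes parallel to the nest's
- corner (a point): Point on the plate's top where the planes of the two inner fence faces meet, at nest (30, 30, 6) mm; the fences leave an 8 mm gap just there at the corner
- punch: Bystander, loose: steel punch with a square red handle, about 127 mm long, 22 mm high, lying on the worktop; origin under its middle, x along it towards the tip
- pin: Bystander, loose: white ceramic locating pin standing upright, 40 mm high, foot flange 24 mm across; origin centre of its foot
- nut: Bystander, loose: brass hexagonal retainer nut, about 30 mm across, 12 mm high, lying flat; origin centre of its underside
Things that resemble listed ones, but are neither listed nor needed, are in the scene too. Of the things shaped like the nest, the aluminium one is meant.

How it is judged:
On the way:
1. the die block has been turned upright, collar up (angle between die_block's own z axis and vertical below 0.2 rad and z of collar_top in the frame of nest above 0.07 m), for 0.2 s.
At the end, for the whole second after the job is handed in: Die block upright (0.06 rad), collar up, foot on the plate (3 mm) and within 3 mm of home along both plate axes, square to the fences (0.05 rad), pressing on each fence with over 1 N, still (under 10 mm/s), fingers still bearing on it with over 1 N (contact force between die_block and fence_x above 1 N and contact force between die_block and fence_y above 1 N and contact force between the fingers and die_block above 1 N and x of die_block in the frame of nest between 0.009 and 0.015 m and y of die_block in the frame of nest between 0.009 and 0.015 m and z of die_block in the frame of nest between 0.003 and 0.009 m and angle between die_block's own z axis and vertical below 0.06 rad and z of collar_top in the frame of nest above 0.07 m and (angle between the x axis of die_block and the x axis of nest, either way round below 0.05 rad or angle between the x axis of die_block and the y axis of nest, either way round below 0.05 rad) and linear speed of die_block below 0.01 m/s); the arm keeps its last pose, push and grip.
It fails at once if the punch, the locating pin or the nut was shoved more than 20 mm or the pin was tipped over (distance of any of punch, pin, nut from where it was at the start of the episode above 0.02 m or angle between pin's own z axis and vertical above 0.5 rad).
It also fails if it takes over 70 s, if anything falls off the work surface, if the arm or the gripper's body presses on something with over 40 N, if the wrist force passes 120 N, or if a joint passes its speed limit or range.

## Robot

A 6-joint arm with a two-finger parallel gripper is mounted at the origin on the work surface. World frame = base frame: x ahead of the robot, y to its left, z up, the work surface at z = 0. Lengths are in m, angles in rad, forces in N, time in s.
With the tool pointing down it reaches from about 0.375 to 0.9 m from the base axis. Payload 3.1 kg.
Tool frame: the origin (TCP) lies midway between the tips of the shut fingers; the grasp point (between the pads) lies 19 mm behind it; x points along the fingers, y is the direction in which the jaws open and shut, and the axes are right-handed (so a half turn about x gives the same grasp; the last joint's range is limited). The gripper opens to 87 mm and grips with 3 to 60 N. Pads are 19 mm wide; open, the fingers measure 117 mm over their backs; the gripper's body (75 mm by 190 mm) begins 51 mm behind the grasp point.
Start: joints at [-1.438, 0.527, 1.433, -0, 1.181, -0.178], TCP at [0.191, -0.595, 0.223] pointing down, gripper open.
Joint ranges: [-3.08, 3.08], [-0.75, 2.2], [0.22, 2.44], [-1.43, 4.57], [0, 2.65], [-2.85, 2.85]. Speed limits (rad/s): [2.79, 2.79, 3.14, 3.14, 3.14, 3.14].

## Interface

Orientations are given as a unit quaternion [x, y, z, w].
In Python, from rig import get_obs, imaging, robot gives the robot as it stands.
- The arm moves only by the shell command python3 -m inch 'ROWS' [FORCE]. ROWS is JSON, a list of rows, each a list of 3 entries, a list of its own where there are three numbers: the finger opening in mm, from 0 to 87, then the shift along the tool's x, y, z in mm, then the turn, a rotation vector about the tool's x, y, z in degrees. In form: [[grip, [dx, dy, dz], [wx, wy, wz]], ...]. A call has 1 to 12 rows; each row shifts and turns the pose as measured when the row begins, along the tool's axes as they then stand; what a row does not reach is not made up. A row lasts 1/8 s, in which the tool goes at most 62.5 mm and 10.7 degrees, less where a joint would pass 70% of its speed; a pose out of reach is approached as far as the arm can. A call with a gripper value outside its range is refused whole. The fingers move at their own pace and stop on an object; FORCE is the grip in N (left out, the last holds). Time passes only in rows, so rows that do not move let the fingers close. It gives the time, the measured TCP pose, the force and the opening at its end, in the units of the state.
- get_obs(): the state, without advancing time (a new reading comes with each control period).
- imaging.camera(name): name is "side" or "top"; returns the picture (400x640x3 uint8, red, green, blue); there is no depth.
- imaging.camera_params(name): a dict with "camera_matrix" (3x3 intrinsics, pixels), "k1" (the pictures are not rectified: a ray, as slopes to the right and down, at radius r is drawn at 1 + k1 r^2 times it, then the intrinsics apply), "xyz" and "rotation" of the camera in the world. Camera axes: x right, y down, z forward; pixel columns grow to the right and rows downward; lengths in m; the calibration is good to about 2 mm. A picture is of the moment at which its call begins. camera_params takes no time and is no camera call.
- robot.hand_in(): hands the job in, once; it reports no verdict.
Trained networks look in the newest picture that a camera, given by its name, has taken for a name from the list of things; names that differ only in an ending like _2 or _b are one class to them, and where a whole thing is asked for, a point or a joint stands for the part that bears it (a point fixed in the world has none). Each returns a list of dicts, best first, with "confidence" (0 to 1); they miss things now and then, are a little off and sometimes report something else, mostly with a low value. They report only what shows in the picture. A call takes as long as a camera call. They do not tell look-alikes from the thing itself.
- imaging.cut_out(camera, target): "pixels" (400x640 bool, what is visible of it) and "box" ([centre column, centre row, width, height] in pixels, round what is visible of it).
- imaging.tip_of(camera, target): "pixel" ([column, row] in pixels: a listed point, or the origin of a listed thing).
The state is a dict: "time": time; "q": joint angles; "joint_velocities": joint speeds; "joint_torque": joint torques, N m; "position": TCP position; "tool_rot": TCP orientation; "ft_force": force on the tool from outside, world axes, zero at the start; "moment": the same for the moment, N m; "grip_width": finger opening in m.
Only numpy, scipy, OpenCV 4.12 (cv2) and the standard library are available. Lean on these libraries where they do the work, as an engineer would, in place of code of your own. Each camera call takes 0.05 s, during which the arm holds its last target. There are 200 camera calls.

## Working session

There is one attempt and no reset: what is moved stays moved. The work goes in short steps, Python scripts to look and compute and a shell command to move; the robot and the scene stay as the last step left them, time stands still between calls to the robot, and variables do not carry over. Pictures are saved under pics/ and viewed, about 8 in all and at most 12, crops included, and the job is handed in when it is done.

```bash
ls; mkdir -p pics; cat > h.py <<'E'
import numpy as np, cv2, json
from scipy.spatial.transform import Rotation as R
from rig import get_obs, imaging, robot
def P(n):
    p=imaging.camera_params(n); return np.array(p["camera_matrix"]),p["k1"],np.array(p["xyz"]),np.array(p["rotation"])
def rotm(r):
    return r if r.shape==(3,3) else R.from_quat(r).as_matrix()
def pix2w(n,px,z):
    K,k1,t,r=P(n); r=rotm(r); px=np.atleast_2d(px).astype(float)
    d=np.c_[(px[:,0]-K[0,2])/K[0,0],(px[:,1]-K[1,2])/K[1,1]]; u=d.copy()
    for _ in range(20): u=d/(1+k1*(u**2).sum(1,keepdims=True))
    v=np.c_[u,np.ones(len(u))]@r.T
    return t+v*((z-t[2])/v[:,2:])
def w2pix(n,w):
    K,k1,t,r=P(n); r=rotm(r); c=(np.atleast_2d(w)-t)@r; u=c[:,:2]/c[:,2:]
    u=u*(1+k1*(u**2).sum(1,keepdims=True)); return np.c_[u[:,0]*K[0,0]+K[0,2],u[:,1]*K[1,1]+K[1,2]]
def snap(n,f,box=None,s=1):
    im=imaging.camera(n)
    c=im if box is None else im[box[1]:box[3],box[0]:box[2]]
    cv2.imwrite("pics/"+f,cv2.resize(c,None,fx=s,fy=s,interpolation=cv2.INTER_CUBIC)[:,:,::-1]); return im
E
python3 - <<'E'
from h import *
a=snap("top","a_t.png")
for n in["top","side"]:
    print(n,P(n))
    if n=="side": snap(n,"a_s.png")
    for t in["die_block","nest","fence_x","fence_y","punch","pin","nut"]:
        for d in imaging.cut_out(n,t)[:3]: print(t,round(d["confidence"],2),np.round(d["box"]))
    for t in["die_block","collar_top","corner","nest"]:
        for d in imaging.tip_of(n,t)[:3]: print("tip",t,round(d["confidence"],2),np.round(d["pixel"],1))
o=get_obs();print(o["tool_rot"],o["time"],o["ft_force"])
E
```

```text
pics
top (array([[366.80741306,   0.        , 321.78343371],
       [  0.        , 366.80741306, 202.47753135],
       [  0.        ,   0.        ,   1.        ]]), -0.03520275842354003, array([ 0.4143813 , -0.05014573,  1.06588121]), array([-0.70482583,  0.70744711, -0.02919223,  0.04343905]))
die_block 0.74 [385. 199.  51.  43.]
die_block 0.63 [238. 195.  24.  18.]
nest 0.96 [384. 199.  45.  42.]
nest 0.89 [422. 142.  45.  43.]
nest 0.69 [455. 245.  39.  44.]
fence_x 0.75 [406. 143.   8.  31.]
fence_x 0.72 [373. 206.   6.  27.]
fence_x 0.72 [462. 231.  32.   6.]
fence_y 0.75 [406. 143.   8.  31.]
fence_y 0.72 [373. 206.   6.  27.]
fence_y 0.72 [462. 231.  32.   6.]
punch 0.71 [306. 153.  13.  37.]
punch 0.35 [385. 200.  44.  42.]
pin 0.47 [314. 203.   8.   5.]
tip die_block 0.7 [248.6 193.2]
tip collar_top 0.95 [222.9 195.6]
tip collar_top 0.25 [372.6 187.6]
tip corner 0.86 [441.3 230.5]
tip corner 0.77 [370.9 188.6]
tip corner 0.67 [365.1 257.1]
tip nest 0.77 [379.5 198.4]
tip nest 0.75 [419.1 142.5]
tip nest 0.71 [380.3 259.8]
side (array([[506.85439944,   0.        , 315.2840921
[... 375 characters left out ...]
ce_x 0.66 [350. 180.  27.  24.]
fence_x 0.55 [337. 138.  21.  13.]
fence_x 0.53 [355. 199.  27.  21.]
fence_y 0.66 [350. 180.  27.  24.]
fence_y 0.55 [337. 138.  21.  13.]
fence_y 0.53 [355. 199.  27.  21.]
punch 0.75 [261. 208.  41.  20.]
punch 0.5 [218. 271.  38.  38.]
pin 0.49 [300. 229.   5.  16.]
pin 0.18 [353. 191.  49.  48.]
nut 0.72 [332. 266.  10.  12.]
tip die_block 0.64 [232.2 261.9]
tip die_block 0.36 [300.4 232.6]
tip collar_top 0.61 [203.7 279.3]
tip corner 0.96 [325.1 148.3]
tip corner 0.66 [345.8 194. ]
tip nest 0.68 [440.3 186.6]
tip nest 0.58 [357.7 190.6]
tip nest 0.58 [333.4 154.9]
[-0.69858748 -0.10943088  0.69858972 -0.10942036] 1.2 [ 0.29141376 -0.85498655 -0.79262704]
```

View pics/a_t.png

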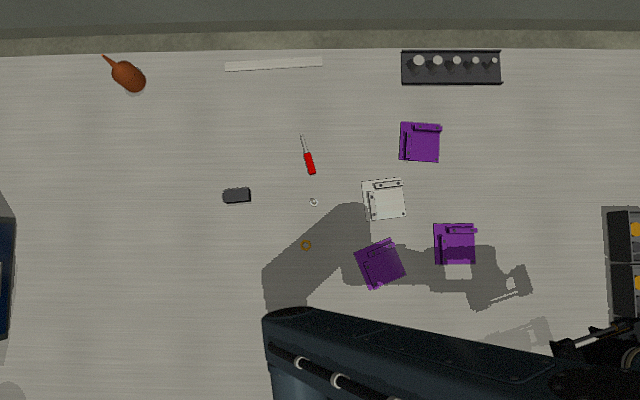

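View pics/a_s.png

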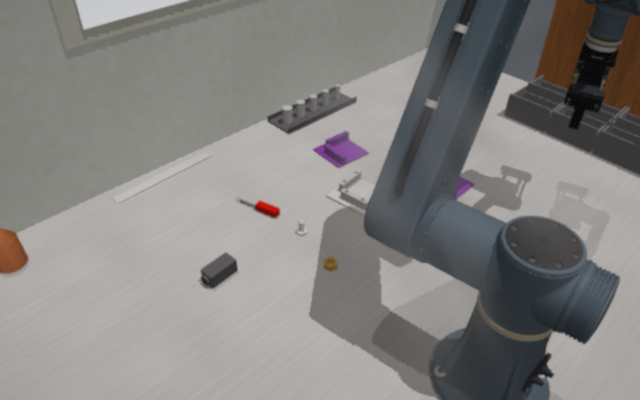

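The top view shows three purple look-alike corners at (420,142), (455,244) and (380,263). The aluminium nest is at (384,199), with its fences meeting at upper left near (371,187). The only block-like thing is the dark one at (237,195), collar towards the left (222,196). I'll take close crops and fit poses.

```bash
cat > fit.py <<'E'
from h import *
from scipy.optimize import minimize
def box(x0,x1,y0,y1,z0,z1): return np.array([[x,y,z] for x in(x0,x1) for y in(y0,y1) for z in(z0,z1)])
a=np.linspace(0,2*np.pi,24)
BLK=[box(-18,18,-18,18,0,72), np.vstack([np.c_[13*np.cos(a),13*np.sin(a),0*a+z] for z in(72,78)])]
NEST=[box(-58,58,-58,58,0,6),box(30,44,-58,22,6,30),box(-58,22,30,44,6,30)]
def render(n,parts,T,S=8):
    m=np.zeros((400*S,640*S),np.uint8)
    for p in parts:
        w=(p/1000)@T[0].T+T[1]; q=w2pix(n,w)
        cv2.fillConvexPoly(m,cv2.convexHull(np.round((q+.5)*S-.5).astype(np.int32)),255)
    return cv2.resize(m,(640,400),interpolation=cv2.INTER_AREA)/255.
def Tblk(v): # lying: foot centre xy, yaw of +z axis
    c,s=np.cos(v[2]),np.sin(v[2]); return np.array([[-s,0,c],[c,0,s],[0,1,0]]).astype(float),np.array([v[0],v[1],.018])
def Tnest(v): return R.from_euler('z',v[2]).as_matrix(),np.array([v[0],v[1],0.])
def fit(masks,parts,Tf,v0):
    f=lambda v:sum(((render(n,parts,Tf(v))-m)**2).sum() for n,m in masks.items())
    s=np.array([[0,0,0],[.01,0,0],[0,.01,0],[0,0,.12]])
    r=minimize(f,v0,method="Nelder-Mead",options=dict(initial_simplex=np.array(v0)+s,maxiter=140,xatol=1e-4)); return r.x,r.fun,[m.sum() for m in masks.values()]
E
python3 - <<'E'
from fit import *
im={n:imaging.camera(n) for n in("top","side")}
c=lambda i,b,s:cv2.resize(i[b[1]:b[3],b[0]:b[2]],None,fx=s,fy=s,interpolation=cv2.INTER_CUBIC)
A=c(im["top"],(205,175,275,215),5);B=c(im["top"],(350,165,420,235),5);C=c(im["side"],(190,240,260,300),5)
H=350;pad=lambda i:np.pad(i,((0,H-i.shape[0]),(0,0),(0,0)))
tile=np.hstack([np.vstack([pad(A)[:200],]) if 0 else pad(A)[:,:350],pad(B)]); 
tile[200:350,:175]=0; cv2.imwrite("pics/b.png",tile[:,:,::-1])
M={}
for n in im:
    d=imaging.cut_out(n,"die_block"); d=[x for x in d if abs(x["box"][0]-(237 if n=="top" else 220))<15]
    if d: M[n]=d[0]["pixels"].astype(float)
print("net",fit(M,BLK,Tblk,[.44,.17,1.57]) if M else None, pix2w("top",[[248.6,193.2],[222.9,195.6]],.018))
for n,b in(("top",(215,178,262,210)),("side",(192,245,248,294))):
    v=im[n].max(2).astype(int); print(n); print(v[b[1]:b[3]:3,b[0]:b[2]:3])
N=[x for x in imaging.cut_out("top","nest") if abs(x["box"][0]-384)<6 and abs(x["box"][1]-199)<6]
print(pix2w("top",[[384,199]],.0))
print("nest",fit({"top":N[0]["pixels"].astype(float)},NEST,Tnest,[.43,-.22,.1]))
E
```

```text
net (array([ 2.0937474 , -1.44647107,  2.84607377]), np.float64(1249.0), [np.float64(403.0), np.float64(846.0)]) [[0.5505187  0.18276144 0.018     ]
 [0.54392731 0.25777476 0.018     ]]
top
[[141 148 141 143 142 149 146 144 146 147 147 151 152 153 152 145]
 [147 143 146 140 141 141 140 145 146 143 148 148 150 151 145 150]
 [144 146 145 147 148 147 147 141 142 147 144 145 147 149 146 149]
 [144 140 140 141 151 144 152 118 157  82  84  78 143 143 140 145]
 [144 147 145  84  59  64  62  62  59  66  67  41 139 141 143 146]
 [144 146 135  64  60  61  65  62  62  68  65  40 135 148 141 144]
 [146 150 134  57  63  67  62  62  71  63  66  54 136 139 145 140]
 [146 141 152  59  70  65  67  72  64  66  71  60 127 145 146 144]
 [145 144 147  73  24   5  10   9  38  75 134 142 146 143 142 147]
 [143 146 141 144 139 125 124 135 146 150 144 143 143 143 142 144]
 [138 141 146 148 146 147 145 144 144 143 144 144 146 143 146 139]]
side
[[180 181 182 181 180 179 181 182 183 180 181 183 183 183 182 181 183 183
  181]
 [180 181 180 179 180 182 182 179 180 182 182 183 183 181 182 183 182 179
  177]
 [180
[... 659 characters left out ...]
4  74  74  91  84  58  51  52  54  56 127 163 176 178 180
  179]
 [178 179 174  85  67  81  61  52  51  53  54  74 141 167 178 180 179 180
  181]
 [179 180 165 113  27  64  47  51  52  53 103 153 174 181 180 179 181 182
  182]
 [178 178 176 130  78  48  44  52  53 129 162 178 181 180 181 181 181 180
  181]
 [176 178 178 177 134 100  83  75 145 170 179 181 180 182 181 181 180 180
  180]
 [177 179 179 179 180 176 172 170 174 180 180 181 183 181 181 181 181 182
  181]
 [179 178 178 179 178 178 179 180 180 180 181 181 182 182 182 182 181 180
  181]]
[[ 0.53369165 -0.21036897  0.        ]]Traceback (most recent call last):
  File "<stdin>", line 17, in <module>
IndexError: list index out of range
```

View pics/b.png

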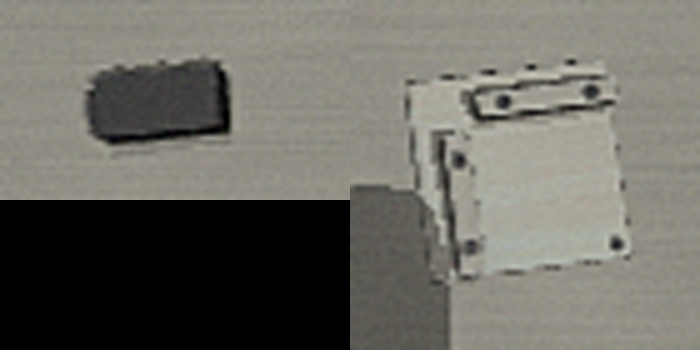

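The crops confirm both: the block's collar points left, and the aluminium nest's fences are on its top and left edges, so yaw is about +7°. I'll refit with thresholded masks.

```bash
python3 - <<'E'
from fit import *
im={n:imaging.camera(n) for n in("top","side")}
def m(n,b,f,k=1):
    z=np.zeros((400,640),np.uint8); z[b[1]:b[3],b[0]:b[2]]=f(im[n].max(2).astype(int))[b[1]:b[3],b[0]:b[2]]
    return cv2.morphologyEx(z,cv2.MORPH_CLOSE,np.ones((k,k))).astype(float)
bt=m("top",(215,178,262,210),lambda v:v<100); bs=m("side",(192,245,248,294),lambda v:v<115)
v0=[.548,.183,1.65]
for M in({"top":bt},{"side":bs},{"top":bt,"side":bs}):
    r=fit(M,BLK,Tblk,v0);print("block",list(M),np.round(r[0],4),np.degrees(r[0][2]),r[1:])
nt=m("top",(355,172,414,226),lambda v:v>165,5)
print(im["top"].max(2)[172:226:4,355:414:4])
r=fit({"top":nt},NEST,Tnest,[.533,-.21,.12]);print("nest",np.round(r[0],4),np.degrees(r[0][2]),r[1:])
o=get_obs(); print(o["position"],R.from_quat(o["tool_rot"]).as_matrix().round(3))
for n,px,z in(("pin",[314,203],.03),("nut",[306,245],.006),("punch",[308,155],.01)): print(n,pix2w("top",[px],z))
E
```

```text
block ['top'] [0.5487 0.1806 1.6799] 96.24936249677778 (np.float64(21.713125720876583), [np.float64(420.0)])
block ['side'] [0.5459 0.1822 1.7287] 99.0458683344841 (np.float64(51.71520184544406), [np.float64(802.0)])
block ['top', 'side'] [0.5467 0.1812 1.6692] 95.63772574013653 (np.float64(107.37399461745483), [np.float64(420.0), np.float64(802.0)])
[[146 149 152 153 145 149 150 152 149 146 146 146 146 147 144]
 [146 151 154 151 150 151 150 153 151 147 148 140 141 140 146]
 [141 143 148 146 125 179 176 177 175 183  85  65 148 149 144]
 [141 148 177 173 176 160 112 162 156 153 166 137 164 146 149]
 [147 146 172 166 168  36  33  95 150 145 142 174 137 138 138]
 [143 146 156 104 170 174 171 165 167 172 167 169 143 144 144]
 [142 147 160  90  56 170 173 170 169 169 169 165 141 144 144]
 [151 148  93 129 164 168 173 169 168 170 174 171 173 149 148]
 [ 96  98  89 179 164 174 172 171 172 171 169 172 170 144 145]
 [ 93  96 102 167 143 153 173 170 170 169 173 164 168 145 146]
 [ 90  91  93 110 143 162 172 172 179 175 172 171 111 146 146]
 [ 91  91  93 121  54 164 171 169 174 176 172 183 143 146 144]
 [ 92  92  93 118 122 114 149 152 148 148 148 149 149 143 143]
 [ 94  95  93  96 150 144 148 150 148 150 153 152 146 148 150]]
nest [ 0.5349 -0.2078  0.124 ] 7.10329430524286 (np.float64(115.29205690119186), [np.float64(1478.0)])
[ 0.19114724 -0.59504548  0.22257297] [[-0.     0.306 -0.952]
 [-0.    -0.952 -0.306]
 [-1.     0.     0.   ]]
pin [[ 0.51987461 -0.00727     0.03      ]]
nut [[0.40104944 0.01680992 0.006     ]]
punch [[0.66373447 0.01114036 0.01      ]]
```

```bash
python3 -m inch '[[87,[0,0,0],[-9.8,0,0]],[87,[0,0,0],[-9.8,0,0]],[87,[0,0,0],[-9.8,0,0]],[87,[0,0,0],[-9.8,0,0]],[87,[0,0,0],[-9.8,0,0]],[87,[0,0,0],[-9.8,0,0]],[87,[0,0,0],[-9.8,0,0]],[87,[0,0,0],[-9.8,0,0]]]' 60
cat > st.py <<'E'
from h import *
import sys
o=get_obs(); Rm=R.from_quat(o["tool_rot"]).as_matrix(); print("t",o["time"],"TCP",np.round(o["position"],4),"q",np.round(o["q"],2),"F",np.round(o["ft_force"],1),"g",o["grip_width"]); print(Rm.round(3).tolist())
def go(p,Rt=None):
    print("shift mm",np.round(Rm.T@(np.array(p)-o["position"])*1000,1))
    if Rt is not None: print("turn deg",np.round(np.degrees(R.from_matrix(Rm.T@Rt).as_rotvec()),1))
E
python3 - <<'E'
from st import *
f=np.array([.5475,.181,.024]);L=np.array([np.cos(np.radians(96.2)),np.sin(np.radians(96.2)),0]);p=np.array([L[1],-L[0],0]);u=np.array([0,0,1.])
x=-(u+L)/2**.5; Rt=np.c_[x,p,np.cross(x,p)]; G=f+.05*L; T=G+.019*x
print(T); go(T-.12*x,Rt); go(T-.12*x+[0,0,.06])
E
```

```text
time: 2.55
position: [0.1912, -0.595, 0.2225]
tool_rot: [0.46, 0.537, -0.46, 0.537]
ft_force: [0.2, -0.6, -0.1]
grip_width: 0.0863
t 2.55 TCP [ 0.1912 -0.595   0.2225] q [-1.44  0.53  1.43  0.    1.18 -1.59] F [ 0.2 -0.6 -0.1] g 0.08632264003474323
[[0.0, 0.988, 0.153], [0.0, 0.153, -0.988], [-1.0, 0.0, -0.0]]
[0.54355101 0.2173511  0.01056497]
shift mm [ 127.2  476.5 -833.5]
turn deg [  2.5 -45.   -1. ]
shift mm [  67.2  476.5 -833.5]
```

```bash
python3 -m inch '[[87,[0,50,-35],[0,0,0]],[87,[0,50,-35],[0,0,0]],[87,[0,50,-35],[0,0,0]],[87,[0,50,-35],[0,0,0]],[87,[0,50,-35],[0,0,0]],[87,[0,50,-35],[0,0,0]],[87,[0,50,-35],[0,0,0]],[87,[0,50,-35],[0,0,0]],[87,[0,8,-60],[0,0,0]],[87,[0,8,-60],[0,0,0]],[87,[0,8,-60],[0,0,0]],[87,[0,8,-60],[0,0,0]]]'
python3 -m inch '[[87,[0,8,-60],[0,0,0]],[87,[0,8,-60],[0,0,0]],[87,[0,8,-60],[0,0,0]],[87,[0,8,-60],[0,0,0]],[87,[0,0,0],[2.5,-9,0]],[87,[0,0,0],[0,-9,0]],[87,[0,0,0],[0,-9,0]],[87,[0,0,0],[0,-9,0]],[87,[0,0,0],[0,-9,0]]]'
python3 - <<'E'
from st import *
from fit import *
im=imaging.camera("top"); s=imaging.camera("side")
f=np.array([.5475,.181,.024]);L=np.array([np.cos(np.radians(96.2)),np.sin(np.radians(96.2)),0]);p=np.array([L[1],-L[0],0]);u=np.array([0,0,1.])
x=-(u+L)/2**.5; Rt=np.c_[x,p,np.cross(x,p)]; G=f+.05*L; T=G+.019*x
go(T-.12*x,Rt); go(T,Rt)
# nest in both views now that the arm is away
cv2.imwrite("pics/c.png",np.vstack([cv2.resize(s[125:250,280:480],None,fx=3,fy=3),cv2.resize(im[160:240,340:430],(600,533))[:0]])[:,:,::-1])
z=np.zeros((400,640),np.uint8);z[172:226,355:414]=(im.max(2)>160)[172:226,355:414]
z=cv2.morphologyEx(z,cv2.MORPH_CLOSE,np.ones((5,5))).astype(float)
r=fit({"top":z},NEST,Tnest,[.533,-.21,.12]);print("nest",np.round(r[0],4),np.degrees(r[0][2]),r[1:])
E
```

```text
time: 4.05
position: [0.5532, -0.0077, 0.2207]
tool_rot: [0.462, 0.53, -0.463, 0.54]
ft_force: [-0.0, 0.1, 0.0]
grip_width: 0.087
time: 5.18
position: [0.5519, 0.2474, 0.223]
tool_rot: [0.256, 0.264, -0.619, 0.694]
ft_force: [0.1, -0.2, -0.5]
grip_width: 0.0868
t 5.175 TCP [0.5519 0.2474 0.223 ] q [ 0.57  0.74  1.3  -0.72  1.54  0.67] F [ 0.1 -0.2 -0.5] g 0.086833201613947
[[0.094, 0.994, 0.05], [-0.723, 0.103, -0.683], [-0.684, 0.028, 0.729]]
shift mm [  46.3  -15.4 -131. ]
turn deg [-1.4  1.8 -0.9]
shift mm [ 166.2  -17.3 -134.8]
turn deg [-1.4  1.8 -0.9]
nest [ 0.5348 -0.2077  0.1218] 6.980632076210837 (np.float64(51.622237600922716), [np.float64(1544.0)])
```

View pics/c.png

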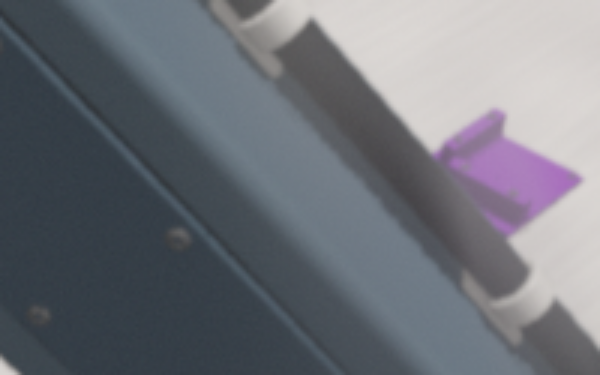

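This picture shows only the arm hiding the nest in the side view. The top-view nest fit repeats, at (0.535, −0.208) and 7.0°. Next is the pre-grasp.

```bash
python3 -m inch '[[87,[0,-5,-45],[-1.4,1.8,-0.9]],[87,[10,-5,-45],[0,0,0]],[87,[36,-5,-40],[0,0,0]],[87,[0,0,0],[0,0,0]]]'
cat > tg.py <<'E'
from st import *
f=np.array([.5475,.181,.024]);L=np.array([np.cos(np.radians(96.2)),np.sin(np.radians(96.2)),0]);p=np.array([L[1],-L[0],0]);u=np.array([0,0,1.])
x=-(u+L)/2**.5; Rt=np.c_[x,p,np.cross(x,p)]; G=f+.05*L; T=G+.019*x
go(T-.12*x,Rt); go(T,Rt)
E
python3 tg.py
```

```text
time: 5.78
position: [0.5308, 0.3069, 0.0931]
tool_rot: [0.259, 0.292, -0.615, 0.685]
ft_force: [-0.7, -0.2, -0.2]
grip_width: 0.0873
t 5.775 TCP [0.5308 0.3069 0.0931] q [ 0.64  0.91  1.28 -0.65  1.44  0.78] F [-0.7 -0.2 -0.2] g 0.08725267199743544
[[0.072, 0.994, 0.081], [-0.692, 0.108, -0.714], [-0.718, -0.005, 0.696]]
shift mm [2.2 3.  5.7]
turn deg [ 0.2 -0.9  0.2]
shift mm [122.2   3.4   7.6]
turn deg [ 0.2 -0.9  0.2]
```

```bash
python3 -m inch '[[87,[40,1,7],[0,0,0]],[87,[40,1,0],[0,0,0]],[87,[30,1,0],[0,0,0]],[87,[0,0,0],[0,0,0]]]'
python3 tg.py
python3 - <<'E'
from h import *
snap("side","d.png",(160,210,300,310),4)
E
```

```text
time: 6.28
position: [0.5518, 0.225, 0.0296]
tool_rot: [0.268, 0.289, -0.612, 0.685]
ft_force: [-0.3, 0.2, 0.2]
grip_width: 0.0867
t 6.275 TCP [0.5518 0.225  0.0296] q [ 0.53  0.96  1.41 -0.74  1.23  0.84] F [-0.3  0.2  0.2] g 0.08674056383259457
[[0.083, 0.994, 0.067], [-0.684, 0.106, -0.722], [-0.725, 0.014, 0.689]]
shift mm [-101.6   -8.3  -11.2]
turn deg [-0.6 -1.5 -0.5]
shift mm [18.4 -9.3 -8.1]
turn deg [-0.6 -1.5 -0.5]
```

View pics/d.png

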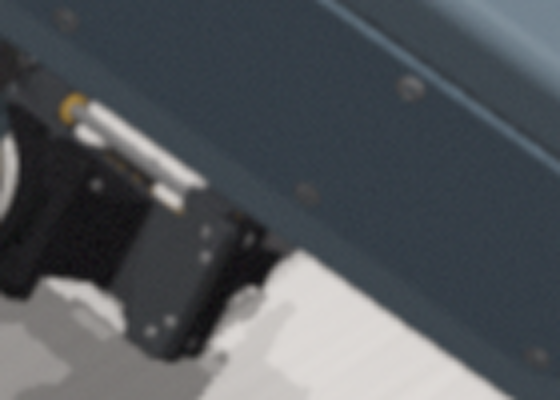

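The side view (picture 5) shows only the gripper over the block, which is hidden. The drift is about 9 mm, so I'll correct it and then close.

```bash
python3 -m inch '[[87,[8,-9,-8],[0,-1.5,0]],[87,[10,0,0],[0,0,0]],[87,[0,0,0],[0,0,0]]]'
python3 tg.py
```

```text
time: 6.7
position: [0.5469, 0.2215, 0.0152]
tool_rot: [0.265, 0.278, -0.613, 0.691]
ft_force: [0.3, -1.1, 0.3]
grip_width: 0.0868
t 6.7 TCP [0.5469 0.2215 0.0152] q [ 0.53  0.99  1.42 -0.76  1.22  0.89] F [ 0.3 -1.1  0.3] g 0.0868088553909367
[[0.094, 0.994, 0.06], [-0.699, 0.109, -0.707], [-0.709, 0.025, 0.705]]
shift mm [-114.1   -1.7   -0.8]
turn deg [-1.  -0.1 -1. ]
shift mm [ 5.9 -3.9 -0.5]
turn deg [-1.  -0.1 -1. ]
```

```bash
python3 -m inch '[[87,[6,-3.5,0],[-1,0,-1]],[20,[0,0,0],[0,0,0]],[20,[0,0,0],[0,0,0]],[20,[0,0,0],[0,0,0]],[20,[0,0,0],[0,0,0]],[20,[0,0,0],[0,0,0]],[20,[0,0,0],[0,0,0]],[20,[0,0,0],[0,0,0]],[20,[0,0,0],[0,0,0]]]' 60
python3 tg.py
```

```text
time: 7.82
position: [0.5424, 0.2169, 0.0108]
tool_rot: [0.255, 0.287, -0.617, 0.687]
ft_force: [-1.2, 0.2, 0.5]
grip_width: 0.0356
t 7.825 TCP [0.5424 0.2169 0.0108] q [ 0.53  0.99  1.43 -0.75  1.23  0.87] F [-1.2  0.2  0.5] g 0.035593250015212914
[[0.074, 0.994, 0.079], [-0.702, 0.108, -0.704], [-0.708, -0.004, 0.706]]
shift mm [-120.1    0.9   -0.6]
turn deg [ 0.2 -0.1  0.1]
shift mm [-0.1  1.2 -0.4]
turn deg [ 0.2 -0.1  0.1]
```

```bash
python3 -m inch '[[20,[-20,0,20],[0,0,0]],[20,[-35,0,35],[0,0,0]],[20,[-35,0,35],[0,0,0]],[20,[-35,0,35],[0,0,0]],[20,[0,0,0],[0,0,0]]]'
python3 -m inch '[[20,[0,0,0],[0,10,0]],[20,[0,0,0],[0,10,0]],[20,[0,0,0],[0,10,0]],[20,[0,0,0],[0,10,0]],[20,[0,0,0],[0,10,0]],[20,[0,0,0],[0,10,0]],[20,[0,0,0],[0,10,0]],[20,[0,0,0],[0,10,0]],[20,[0,0,0],[0,10,0]],[20,[0,0,0],[0,0,0]]]'
python3 - <<'E'
from st import *
im=snap("top","e.png",(200,140,330,240),4);
L=np.array([np.cos(np.radians(96.2)),np.sin(np.radians(96.2)),0]);p=np.array([L[1],-L[0],0]);x=(L-[0,0,1])/2**.5
go(o["position"],np.c_[x,p,np.cross(x,p)])
E
```

```text
time: 8.45
position: [0.5433, 0.2191, 0.1814]
tool_rot: [0.258, 0.294, -0.614, 0.685]
ft_force: [0.1, 0.1, -6.9]
grip_width: 0.0356
time: 9.7
position: [0.5283, 0.215, 0.1508]
tool_rot: [0.616, 0.702, -0.257, 0.251]
ft_force: [-0.1, 0.3, -6.4]
grip_width: 0.0358
t 9.7 TCP [0.5283 0.215  0.1508] q [-0.22  0.7   1.72  0.82  1.24 -0.79] F [-0.1  0.3 -6.4] g 0.035786996849003994
[[-0.117, 0.993, 0.036], [0.735, 0.111, -0.669], [-0.668, -0.051, -0.743]]
shift mm [0. 0. 0.]
turn deg [-2.  -3.   2.1]
```

View pics/e.png

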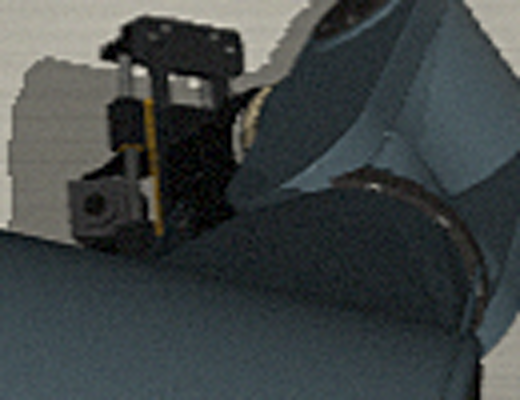

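Picture 6: the block is upright in the jaws with its collar on top, at about (90,203) in the crop. Next I'll work out the targets over the nest.

```bash
cat > up.py <<'E'
from st import *
Rg=R.from_quat([0.255,0.287,-0.617,0.687]).as_matrix(); tg=np.array([.5424,.2169,.0108])
y=Rg[:,1].copy(); y[2]=0; y/=np.linalg.norm(y); Lg=np.cross([0,0,1],y)
Bt=Rg.T@np.c_[y,np.array([0,0,-1.]),Lg]   # block axes: jaw normal, lying-down side, collar; in tool frame
Ft=Rg.T@(np.array([.5475,.181,.018])-tg); Ft[1]=0
NY=np.radians(7.0); NR=R.from_euler('z',NY).as_matrix(); NP=np.array([.535,-.2078,0])
def block():  # in nest frame
    W=NR.T@(Rm@Bt); F=NR.T@(o["position"]+Rm@Ft-NP); return F*1000,W
def up(nest_mm):
    F,W=block(); print("block foot in nest mm",F.round(1),"tilt deg",np.round(np.degrees(np.arctan2(W[:2,2],W[2,2])),2),"yaw",np.degrees(np.arctan2(W[1,0],W[0,0])).round(2), "F nest",(NR.T@np.array(o["ft_force"])).round(1))
    Rt=NR@Bt.T; go(NP+NR@(np.array(nest_mm)/1000)-Rt@Ft,Rt)
    print("nest axes in tool (rows x,y,z)",(NR.T@Rm).round(3).tolist())
E
python3 -c "
from up import *
up([-5,-5,60])"
```

```text
t 9.75 TCP [0.5282 0.2162 0.152 ] q [-0.21  0.7   1.72  0.82  1.24 -0.79] F [-0.3  1.  -7.2] g 0.03543159957997761
[[-0.117, 0.992, 0.039], [0.735, 0.113, -0.669], [-0.668, -0.05, -0.743]]
block foot in nest mm [ 43.  416.3 115.5] tilt deg [ 2.83 -2.91] yaw -0.74 F nest [-0.2  1.  -7.2]
shift mm [-273.4  -43.2  323.9]
turn deg [-2.6 -2.9  1.4]
nest axes in tool (rows x,y,z) [[-0.026, 0.999, -0.043], [0.744, -0.009, -0.668], [-0.668, -0.05, -0.743]]
```

```bash
python3 -m inch '[[20,[0,0,0],[-2.6,-2.9,1.4]],[20,[-43,-6.5,42],[0,0,0]],[20,[-43,-6.5,42],[0,0,0]],[20,[-43,-6.5,42],[0,0,0]],[20,[-43,-6.5,42],[0,0,0]],[20,[-43,-6.5,42],[0,0,0]],[20,[-43,-6.5,42],[0,0,0]],[20,[0,0,0],[0,0,0]]]'
python3 -c "
from up import *
up([-5,-5,60])"
```

```text
time: 10.75
position: [0.5404, -0.1498, 0.1601]
tool_rot: [0.597, 0.694, -0.264, 0.304]
ft_force: [0.7, 0.1, -6.5]
grip_width: 0.0357
t 10.75 TCP [ 0.5404 -0.1498  0.1601] q [-0.72  0.76  1.41  0.45  1.58 -1.01] F [ 0.7  0.1 -6.5] g 0.03567898282946019
[[-0.102, 0.989, 0.107], [0.668, 0.148, -0.729], [-0.737, -0.003, -0.676]]
block foot in nest mm [ 12.5  48.  124.3] tilt deg [0.09 2.63] yaw 1.31 F nest [ 0.7 -0.  -6.5]
shift mm [ 10.5 -18.7  83.2]
turn deg [0.8 2.6 1. ]
nest axes in tool (rows x,y,z) [[-0.02, 1.0, 0.018], [0.676, 0.027, -0.737], [-0.737, -0.003, -0.676]]
```

```bash
python3 -m inch '[[20,[-30,-18,35],[0.8,2.6,1]],[20,[10,0,12],[0,0,0]],[20,[15,0,20],[0,0,0]],[20,[15,0,15],[0,0,0]],[20,[0,0,0],[0,0,0]]]'
python3 -c "
from up import *
up([-5,-5,25])
snap('top','f.png',(330,140,450,240),4); snap('side','f2.png',(260,120,440,260),4)"
```

```text
time: 11.38
position: [0.532, -0.198, 0.0936]
tool_rot: [0.606, 0.695, -0.256, 0.29]
ft_force: [0.3, 0.5, -6.1]
grip_width: 0.0352
t 11.375 TCP [ 0.532  -0.198   0.0936] q [-0.79  0.88  1.37  0.43  1.56 -1.08] F [ 0.3  0.5 -6.1] g 0.035219781190566894
[[-0.098, 0.991, 0.093], [0.694, 0.135, -0.707], [-0.713, -0.004, -0.701]]
block foot in nest mm [-1.8  2.4 57.5] tilt deg [0.23 0.64] yaw 0.55 F nest [ 0.3  0.4 -6.1]
shift mm [17.6 -3.2 28.3]
turn deg [0.2 0.6 0.6]
nest axes in tool (rows x,y,z) [[-0.012, 1.0, 0.007], [0.701, 0.013, -0.713], [-0.713, -0.004, -0.701]]
```

View pics/f.png

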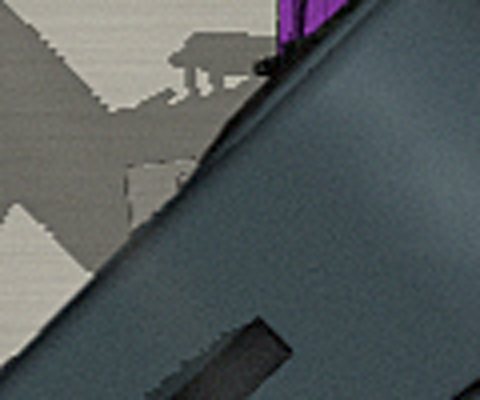

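View pics/f2.png

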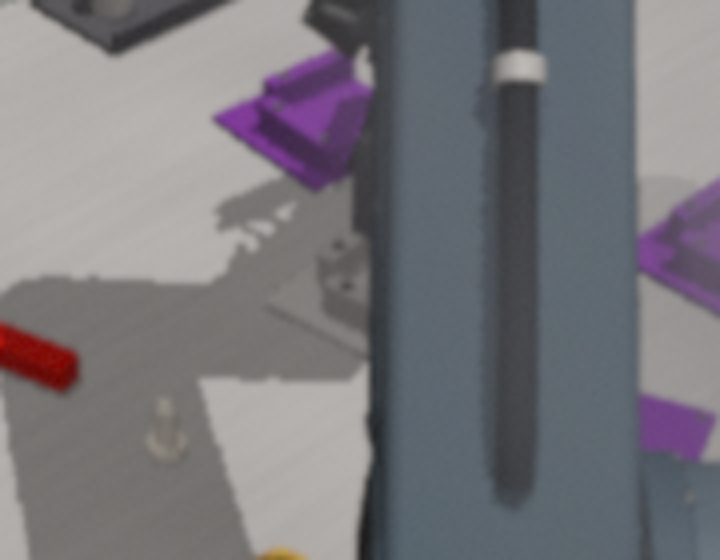

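Both views (pictures 7 and 8) are blocked by the forearm. Only the corner's outer edge shows, and the pin, punch and nut look undisturbed. I'll go on by touch, lowering first.

```bash
python3 -m inch '[[20,[10,-3,20],[0.2,0.6,0.6]],[20,[8,0,8],[0,0,0]],[20,[5,0,5],[0,0,0]],[20,[0,0,0],[0,0,0]]]'
python3 -c "
from up import *
up([0,0,10])"
```

```text
time: 11.98
position: [0.5315, -0.2078, 0.0538]
tool_rot: [0.612, 0.692, -0.252, 0.289]
ft_force: [-0.2, -0.5, -5.8]
grip_width: 0.0354
t 11.975 TCP [ 0.5315 -0.2078  0.0538] q [-0.81  0.95  1.36  0.44  1.51 -1.12] F [-0.2 -0.5 -5.8] g 0.035428863161470654
[[-0.084, 0.992, 0.091], [0.701, 0.124, -0.702], [-0.708, 0.005, -0.706]]
block foot in nest mm [-3.3 -6.9 17.6] tilt deg [-0.3   0.24] yaw -0.1 F nest [-0.3 -0.5 -5.8]
shift mm [10.1  3.4  0.5]
turn deg [ 0.1  0.2 -0.3]
nest axes in tool (rows x,y,z) [[0.002, 1.0, 0.005], [0.706, 0.002, -0.708], [-0.708, 0.005, -0.706]]
```

Foot should be 11–12 mm above the plate. Lowering in small steps until contact.

```bash
python3 -m inch '[[20,[5,0,5],[0,0,-0.3]],[20,[0,0,0],[0,0,0]]]'; python3 -m inch '[[20,[2,0,2],[0,0,0]],[20,[0,0,0],[0,0,0]]]';python3 -m inch '[[20,[1,0,1],[0,0,0]],[20,[0,0,0],[0,0,0]]]'
python3 -c "
from up import *
up([0,0,6])"
```

```text
time: 12.22
position: [0.5318, -0.208, 0.0467]
tool_rot: [0.61, 0.693, -0.253, 0.289]
ft_force: [-0.1, -0.2, -6.0]
grip_width: 0.0355
time: 12.48
position: [0.5321, -0.2081, 0.0441]
tool_rot: [0.61, 0.693, -0.253, 0.289]
ft_force: [0.3, -1.2, -6.5]
grip_width: 0.0358
time: 12.72
position: [0.5324, -0.2081, 0.0432]
tool_rot: [0.61, 0.693, -0.252, 0.289]
ft_force: [0.0, -0.5, -6.6]
grip_width: 0.0353
t 12.725 TCP [ 0.5324 -0.2081  0.0432] q [-0.81  0.96  1.36  0.44  1.5  -1.12] F [ 0.  -0.5 -6.6] g 0.035299343330539225
[[-0.088, 0.992, 0.093], [0.7, 0.128, -0.703], [-0.709, 0.003, -0.705]]
block foot in nest mm [-2.5 -7.4  7. ] tilt deg [-0.18  0.31] yaw 0.13 F nest [-0.  -0.5 -6.6]
shift mm [ 5.8  2.7 -4.4]
turn deg [ 0.2  0.3 -0. ]
nest axes in tool (rows x,y,z) [[-0.002, 1.0, 0.007], [0.705, 0.006, -0.709], [-0.709, 0.003, -0.705]]
```

```bash
python3 -m inch '[[20,[0.8,0,0.8],[0,0.3,0]],[20,[0,0,0],[0,0,0]]]'; python3 -m inch '[[20,[0.8,0,0.8],[0,0,0]],[20,[0,0,0],[0,0,0]]]';python3 -m inch '[[20,[0.7,0,0.7],[0,0,0]]]'
python3 -c "
from up import *
up([0,0,6])"
```

```text
time: 12.98
position: [0.5325, -0.2083, 0.0432]
tool_rot: [0.611, 0.694, -0.25, 0.287]
ft_force: [0.5, 1.1, -5.5]
grip_width: 0.036
time: 13.22
position: [0.5325, -0.2083, 0.0431]
tool_rot: [0.611, 0.694, -0.25, 0.287]
ft_force: [-0.1, 0.2, -5.1]
grip_width: 0.0356
time: 13.35
position: [0.5325, -0.2083, 0.0431]
tool_rot: [0.611, 0.694, -0.249, 0.287]
ft_force: [-0.4, -2.4, 4.2]
grip_width: 0.0355
t 13.35 TCP [ 0.5325 -0.2083  0.0431] q [-0.81  0.97  1.35  0.44  1.51 -1.12] F [-0.4 -2.4  4.2] g 0.03552970069570937
[[-0.088, 0.992, 0.093], [0.706, 0.128, -0.697], [-0.703, 0.004, -0.711]]
block foot in nest mm [-2.3 -7.2  6.8] tilt deg [-0.25 -0.18] yaw 0.15 F nest [-0.7 -2.4  4.2]
shift mm [ 5.8  2.5 -4.5]
turn deg [ 0.3 -0.2 -0.1]
nest axes in tool (rows x,y,z) [[-0.001, 1.0, 0.008], [0.711, 0.006, -0.703], [-0.703, 0.004, -0.711]]
```

Seated on the plate. Sliding towards the corner, first to a few mm short.

```bash
python3 -m inch '[[20,[5,5,-5],[0.3,-0.2,0]],[20,[4,5,-4],[0,0,0]],[20,[0,0,0],[0,0,0]]]'
python3 -c "
from up import *
up([12,12,6])"
```

```text
time: 13.72
position: [0.5418, -0.1933, 0.0431]
tool_rot: [0.612, 0.693, -0.252, 0.287]
ft_force: [0.4, 0.4, -1.6]
grip_width: 0.0355
t 13.725 TCP [ 0.5418 -0.1933  0.0431] q [-0.78  0.96  1.36  0.45  1.49 -1.1 ] F [ 0.4  0.4 -1.6] g 0.03552863332908236
[[-0.087, 0.992, 0.089], [0.703, 0.124, -0.7], [-0.706, 0.002, -0.708]]
block foot in nest mm [8.6 6.3 6.8] tilt deg [-0.09  0.06] yaw -0.1 F nest [ 0.5  0.4 -1.6]
shift mm [ 4.6  3.4 -3.4]
turn deg [-0.   0.1 -0.1]
nest axes in tool (rows x,y,z) [[-0.0, 1.0, 0.003], [0.708, 0.002, -0.706], [-0.706, 0.002, -0.708]]
```

```bash
for i in 1 2; do python3 -m inch '[[20,[1.6,1.5,-1.6],[0,0,0]],[20,[0,0,0],[0,0,0]]]'; done; python3 -m inch '[[20,[0.8,1.2,-0.8],[0,0,0]]]'
python3 -c "
from up import *
up([12,12,6])"
```

```text
time: 13.98
position: [0.5423, -0.1907, 0.0431]
tool_rot: [0.611, 0.693, -0.253, 0.287]
ft_force: [-0.1, -1.1, -1.7]
grip_width: 0.0354
time: 14.22
position: [0.5421, -0.189, 0.0431]
tool_rot: [0.61, 0.694, -0.253, 0.286]
ft_force: [-0.3, 0.6, -2.3]
grip_width: 0.0354
time: 14.35
position: [0.5422, -0.1886, 0.0432]
tool_rot: [0.61, 0.694, -0.254, 0.286]
ft_force: [-5.5, -6.0, 2.4]
grip_width: 0.0356
t 14.35 TCP [ 0.5422 -0.1886  0.0432] q [-0.77  0.96  1.36  0.45  1.49 -1.1 ] F [-5.5 -6.   2.4] g 0.03564477189809337
[[-0.094, 0.992, 0.087], [0.701, 0.128, -0.701], [-0.707, -0.005, -0.707]]
block foot in nest mm [ 9.4 10.9  6.9] tilt deg [0.27 0.12] yaw 0.12 F nest [-6.2 -5.3  2.4]
shift mm [ 1.3  2.5 -0. ]
turn deg [-0.1  0.1  0.3]
nest axes in tool (rows x,y,z) [[-0.008, 1.0, 0.001], [0.707, 0.006, -0.707], [-0.707, -0.005, -0.707]]
```

```bash
python3 -m inch '[[20,[1.3,2,-0.7],[0,0,0]],[20,[1.3,2,-0.7],[0,0,0]],[20,[1.3,2,-0.7],[0,0,0]],[20,[1.3,2,-0.7],[0,0,0]]]'
python3 -c "
from up import *
up([12,12,6]);print(o['moment'])"
python3 -m inch '[[20,[0,0,0],[0,0,0]],[20,[0,0,0],[0,0,0]]]'
python3 -c "
from up import *
up([12,12,6]);print(o['moment'])"
```

```text
time: 14.85
position: [0.5422, -0.1877, 0.0434]
tool_rot: [0.605, 0.698, -0.259, 0.284]
ft_force: [-6.2, -7.0, 2.6]
grip_width: 0.0356
t 14.85 TCP [ 0.5422 -0.1877  0.0434] q [-0.77  0.96  1.36  0.44  1.5  -1.08] F [-6.2 -7.   2.6] g 0.035587421362046116
[[-0.108, 0.991, 0.083], [0.697, 0.135, -0.705], [-0.709, -0.018, -0.705]]
block foot in nest mm [ 9.1 11.7  7.2] tilt deg [1.05 0.35] yaw 0.53 F nest [-7.  -6.1  2.6]
shift mm [0.8 2.4 0.7]
turn deg [-0.4  0.3  1.1]
nest axes in tool (rows x,y,z) [[-0.022, 1.0, -0.004], [0.705, 0.013, -0.709], [-0.709, -0.018, -0.705]]
[-0.84965108  0.7178399   0.7139633 ]
time: 15.1
position: [0.5421, -0.1877, 0.0434]
tool_rot: [0.605, 0.698, -0.259, 0.283]
ft_force: [-1.4, -2.6, -0.4]
grip_width: 0.0357
t 15.1 TCP [ 0.5421 -0.1877  0.0434] q [-0.77  0.96  1.36  0.44  1.5  -1.08] F [-1.4 -2.6 -0.4] g 0.035685206122591
[[-0.107, 0.991, 0.082], [0.697, 0.134, -0.704], [-0.709, -0.018, -0.705]]
block foot in nest mm [ 8.9 11.6  7.2] tilt deg [1.05 0.32] yaw 0.48 F nest [-1.7 -2.4 -0.4]
shift mm [0.9 2.5 0.7]
turn deg [-0.4  0.3  1.1]
nest axes in tool (rows x,y,z) [[-0.022, 1.0, -0.004], [0.705, 0.012, -0.709], [-0.709, -0.018, -0.705]]
[-0.73180472 -0.04808331  0.19571399]
```

The block touches both fences. Along nest x it stopped about 3 mm short of my estimate, so I'll check the nest estimate against the first pictures. Overlay: green is the estimate, red is shifted −3 mm in x.

```bash
python3 - <<'E'
from fit import *
def E(n,S,o,img,col,v):
    T=Tnest(v)
    for p in NEST:
        for z in (p[:,2].max(),):
            q=p[p[:,2]==z][[0,1,3,2]]; w=(q/1000)@T[0].T+T[1]
            cv2.polylines(img,[np.round((w2pix(n,w)+.5-o)*S*16).astype(np.int32)],True,col,1,cv2.LINE_AA,4)
out=[]
for n,f,b,S in(("top","a_t.png",(355,170,415,228),6.6),("side","a_s.png",(318,165,378,223),6.6)):
    i=cv2.imread("pics/"+f)[b[1]:b[3],b[0]:b[2]]; i=cv2.resize(i,None,fx=S,fy=S,interpolation=cv2.INTER_CUBIC)
    a=np.radians(7); E(n,S,np.array(b[:2]),i,(0,200,0),[.535,-.2078,a]); E(n,S,np.array(b[:2]),i,(0,0,255),[.535-.003*np.cos(a),-.2078-.003*np.sin(a),a]); out.append(i)
cv2.imwrite("pics/g.png",np.hstack(out))
E
```

```text
(no output)
```

View pics/g.png

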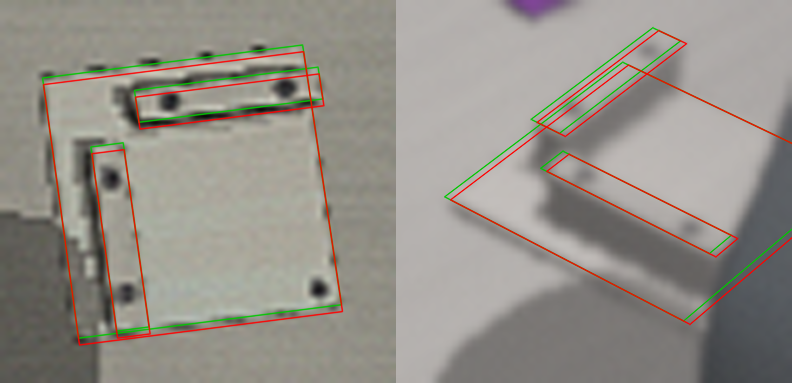

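Picture 9: in the top view the plate edges and fence screws sit on the green outline. In the side view red fits slightly better. That leaves about 2 mm of calibration error. A finger hitting the fence would have stopped the block 12 mm earlier, so the contact is the block on the fence. I'll take out the tilt that has crept in, seat the block, and press once.

```bash
python3 -m inch '[[20,[0,-0.6,0],[-0.4,0.3,1.1]],[20,[0.7,0,0.7],[0,0,0]],[20,[0.7,0,0.7],[0,0,0]],[20,[0,0,0],[0,0,0]]]'
python3 -c "
from up import *
up([9.3,11.5,6.8])"
```

```text
time: 15.6
position: [0.5419, -0.1875, 0.0431]
tool_rot: [0.612, 0.693, -0.251, 0.286]
ft_force: [-2.6, -1.2, -0.7]
grip_width: 0.0355
t 15.6 TCP [ 0.5419 -0.1875  0.0431] q [-0.78  0.96  1.37  0.46  1.49 -1.1 ] F [-2.6 -1.2 -0.7] g 0.03548086905688023
[[-0.087, 0.992, 0.09], [0.705, 0.125, -0.698], [-0.704, 0.003, -0.711]]
block foot in nest mm [ 9.4 12.2  6.9] tilt deg [-0.16 -0.13] yaw -0.04 F nest [-2.7 -0.9 -0.7]
shift mm [-0.4 -0.   0.5]
turn deg [ 0.1 -0.1 -0.1]
nest axes in tool (rows x,y,z) [[-0.0, 1.0, 0.004], [0.711, 0.003, -0.704], [-0.704, 0.003, -0.711]]
```

```bash
python3 -m inch '[[20,[1.7,2,-1],[0,0,0]]]' 
python3 -c "
from up import *
up([9.3,11.5,6.8]);print(o['moment'])
im=[imaging.camera('side') for _ in range(8)]; imaging.camera('top')
import st
o2=get_obs();print(o2['time'],np.round(o2['position'],4),np.round(NR.T@np.array(o2['ft_force']),1),np.round(o2['tool_rot'],3),np.abs(o2['joint_velocities']).max(),o2['grip_width'])
for n,px in(('top',0),('side',0)):
  for t in('pin','nut','punch'):
    print(n,t,[(np.round(d['pixel']),round(d['confidence'],2)) for d in imaging.tip_of(n,t)[:2]])"
```

```text
time: 15.72
position: [0.542, -0.1871, 0.0431]
tool_rot: [0.61, 0.694, -0.252, 0.286]
ft_force: [-9.7, -10.9, 10.1]
grip_width: 0.0353
t 15.725 TCP [ 0.542  -0.1871  0.0431] q [-0.77  0.96  1.37  0.46  1.49 -1.1 ] F [ -9.7 -10.9  10.1] g 0.035295866327008166
[[-0.091, 0.992, 0.09], [0.703, 0.128, -0.7], [-0.705, -0.0, -0.709]]
block foot in nest mm [ 9.5 12.5  6.8] tilt deg [0.02 0.  ] yaw 0.11 F nest [-11.   -9.6  10.1]
shift mm [-0.7 -0.2  0.7]
turn deg [0.1 0.  0.1]
nest axes in tool (rows x,y,z) [[-0.004, 1.0, 0.004], [0.709, 0.006, -0.705], [-0.705, -0.0, -0.709]]
[-0.84358802  1.17790502  1.12233807]
16.175 [ 0.542  -0.1872  0.0431] [-7.8 -7.3  5.6] [ 0.611  0.694 -0.252  0.286] 0.002283224836242286 0.03589445046356731
top pin [(array([313., 200.]), 0.47)]
top nut [(array([302., 245.]), 0.58)]
top punch [(array([306., 154.]), 0.55)]
side pin [(array([301., 234.]), 0.41), (array([356., 191.]), 0.36)]
side nut [(array([330., 268.]), 0.42)]
side punch [(array([258., 209.]), 0.85)]
```

Stable under about 8 N and 7 N of push. The y reading crept across the presses (10.9 to 12.5), so I'll press y once more to confirm it's a hard stop.

```bash
python3 -m inch '[[20,[2,0.5,-2],[0,0,0]]]'; python3 -c "
from up import *
up([9.3,11.5,6.8])"
python3 -m inch '[[20,[2,0.5,-2],[0,0,0]]]'; python3 -c "
from up import *
up([9.3,11.5,6.8])"
```

```text
time: 16.6
position: [0.542, -0.1871, 0.0431]
tool_rot: [0.61, 0.693, -0.254, 0.288]
ft_force: [-3.0, -9.1, 3.6]
grip_width: 0.0356
t 16.6 TCP [ 0.542  -0.1871  0.0431] q [-0.77  0.96  1.37  0.46  1.48 -1.1 ] F [-3.  -9.1  3.6] g 0.035563594020238225
[[-0.089, 0.992, 0.09], [0.7, 0.127, -0.703], [-0.709, -0.0, -0.706]]
block foot in nest mm [ 9.5 12.3  6.9] tilt deg [0.01 0.28] yaw 0.06 F nest [-4.1 -8.7  3.6]
shift mm [-0.6 -0.2  0.7]
turn deg [0.  0.3 0. ]
nest axes in tool (rows x,y,z) [[-0.004, 1.0, 0.003], [0.706, 0.005, -0.709], [-0.709, -0.0, -0.706]]
time: 16.73
position: [0.542, -0.187, 0.0431]
tool_rot: [0.61, 0.692, -0.255, 0.29]
ft_force: [-4.6, -8.5, 4.0]
grip_width: 0.0354
t 16.725 TCP [ 0.542  -0.187   0.0431] q [-0.77  0.96  1.37  0.45  1.48 -1.1 ] F [-4.6 -8.5  4. ] g 0.0354330477692885
[[-0.089, 0.992, 0.09], [0.696, 0.127, -0.706], [-0.712, -0.0, -0.702]]
block foot in nest mm [ 9.5 12.2  6.9] tilt deg [0.01 0.57] yaw 0.07 F nest [-5.6 -7.9  4. ]
shift mm [-0.7 -0.2  0.8]
turn deg [0.  0.6 0.1]
nest axes in tool (rows x,y,z) [[-0.004, 1.0, 0.003], [0.702, 0.005, -0.712], [-0.712, -0.0, -0.702]]
```

y is a hard stop: the TCP moved 0.1 mm. Removing the small tilt, then the final press.

```bash
python3 -m inch '[[20,[0.5,0,0.5],[0,0.6,0]],[20,[1.6,2,-1],[0,0.1,0]]]'; python3 -c "
from up import *
up([9.3,11.5,6.8])
[imaging.camera('top') for _ in range(10)]
o2=get_obs();print(np.round(o2['position'],4),np.round(NR.T@np.array(o2['ft_force']),1),np.abs(o2['joint_velocities']).max())
f=NR.T@np.array(o2['ft_force'])
if f[0]<-4 and f[1]<-4: robot.hand_in(); print('handed in')"
```

```text
time: 16.98
position: [0.5421, -0.1871, 0.0431]
tool_rot: [0.61, 0.695, -0.252, 0.285]
ft_force: [-9.3, -11.0, 9.3]
grip_width: 0.0359
t 16.975 TCP [ 0.5421 -0.1871  0.0431] q [-0.77  0.96  1.36  0.45  1.49 -1.1 ] F [ -9.3 -11.    9.3] g 0.03585104488234779
[[-0.093, 0.992, 0.089], [0.704, 0.129, -0.699], [-0.705, -0.003, -0.71]]
block foot in nest mm [ 9.5 12.5  6.9] tilt deg [ 0.17 -0.06] yaw 0.19 F nest [-10.6  -9.8   9.3]
shift mm [-0.6 -0.3  0.7]
turn deg [ 0.  -0.1  0.3]
nest axes in tool (rows x,y,z) [[-0.007, 1.0, 0.003], [0.71, 0.007, -0.705], [-0.705, -0.003, -0.71]]
[ 0.542  -0.1872  0.0431] [-8.9 -6.5  6.9] 0.0015759509884840609
the job is handed in; nothing more can be done
handed in
```

I stood the die block upright with its collar on top, seated it on the aluminium plate and pressed it into the corner. I handed the job in at about 17.5 s with the grip and push still on.

**Last checks, before hand-in:**
- **Pose:** the arm pose puts the block's tilt and its yaw to the nest each at about 0.2°. The foot came out at about 6.9 mm high in the nest frame, against 6 mm at home.
- **Push:** about 9 N against `fence_x` and 6.5 N against `fence_y`. It was still, and extra pushing along y moved it only about 0.1 mm.
- **Punch, pin and nut:** they were still at about their starting pixels shortly before the last presses.

**What disagreed or could not be checked:**
- **Position along nest x:** the block stopped at 9.5 mm by my camera estimate of the nest, against 12 mm at home. The allowed range is 9 to 15 mm, so by that estimate it is barely inside. I put the gap down to camera calibration, because the stop was firm and a finger on the fence would have stopped it about 12 mm earlier. The y reading was 12.5 mm.
- **Final look:** the forearm hid the corner in both cameras, so the seating was confirmed only by touch and arm pose.

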